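Put the stapler away under the pull-out cover

ROBOT

A 6-joint arm with a two-finger parallel gripper is mounted at the origin on a cart in front of the work surface, level with it; the furniture and walls round the work are solid. World frame = base frame: x ahead of the robot, y to its left, z up, the work surface at z = 0. Lengths are in m, angles in rad, forces in N, time in s.
With the tool pointing down it reaches from about 0.4 to 0.825 m from the base axis. Payload 7 kg.
Tool frame: the origin (TCP) lies midway between the tips of the shut fingers; the grasp point (between the pads) lies 19 mm behind it; z points along the fingers, x is the direction in which the jaws open and shut, and the axes are right-handed (so a half turn about z gives the same grasp; the last joint's range is limited). The gripper opens to 88 mm and grips with 3 to 60 N. Pads are 19 mm wide; open, the fingers measure 130 mm over their backs; the gripper's body (78 mm by 193 mm) begins 47 mm behind the grasp point.
Start: joints at [1.571, 0.359, 0.012, 0, -1.224, -0.288], TCP at [0.192, 0.647, 0.227] pointing down, gripper open.
Joint ranges: [-3.07, 3.07], [-1.43, 2.12], [-1.02, 1.25], [-3.03, 1.67], [-3.05, -0], [-3.03, 3.03]. Speed limits (rad/s): [2.39, 2.39, 3.01, 3.14, 3.14, 3.14].

INTERFACE

Orientations are given as [roll, pitch, yaw] about the fixed x, y, z axes, in that order (R = Rz(yaw) Ry(pitch) Rx(roll)).
In Python, from station import status, eyes, workorder gives the robot as it stands.
- The arm moves only by the shell command python3 -m jog 'ROWS' [OPENING] [FORCE]. ROWS is JSON, a list of rows, each a list of 6 numbers: the shift along the world's x, y, z in mm, then the turn, a rotation vector about the world's x, y, z in rad. A call has 1 to 12 rows; each row shifts and turns the pose as measured when the row begins; what a row does not reach is not made up. A row lasts 1/10 s, in which the tool goes at most 50 mm and 8.59 degrees, less where a joint would pass 70% of its speed; a pose out of reach is approached as far as the arm can. A call with a gripper value outside its range is refused whole. OPENING is the opening, from 0 (shut) to 1 (fully open), set as the call begins (- or left out, the last holds). The fingers move at their own pace and stop on an object; FORCE is the grip in N (left out, the last holds). Time passes only in rows, so rows that do not move let the fingers close. It gives the time, the measured TCP pose, the force and the opening at its end, in the units of the state.
- status.get_state(): the state, without advancing time (a new reading comes with each control period).
- eyes.grab_frame(name): name is "side" or "top"; returns the picture (384x512x3 uint8, blue, green, red); there is no depth.
- eyes.calibration(name): a dict with "camera_matrix" (3x3 intrinsics, pixels), "cam_to_world" (4x4, takes a point from camera to world coordinates). Camera axes: x right, y up, looking along -z (the intrinsics and any distortion apply to the point x, -y, -z); pixel columns grow to the right and rows downward; lengths in m; the calibration is good to about 2 mm. A picture is of the moment at which its call begins. calibration takes no time and is no camera call.
- workorder.job_done(): hands the job in, once; it reports no verdict.
The state is a dict: "t": time; "q": joint angles; "qd": joint speeds; "joint_efforts": joint torques, N m; "eef_pos": TCP position; "ee_rot": TCP orientation; "force": force on the tool from outside, world axes, zero at the start; "moment": the same for the moment, N m; "width": finger opening in m.
Only numpy, scipy, OpenCV 4.12 (cv2) and the standard library are available. Lean on these libraries where they do the work, as an engineer would, in place of code of your own. Each camera call takes 0.05 s, during which the arm holds its last target. There are 200 camera calls.

TASK

Lift the stapler out of its holder and slide it, lying flat on its base, lengthwise into the low stand until it is all the way in at the back, then let go of it: its outer end will still stick out. Then pull the stand's leaf out over it by the knob until the lock button springs up through the hole in the leaf. Leave the small things standing nearby where they are.

Things in the scene. Friction and masses are not known exactly. Their poses are not given: they have to be found in the camera images.
- stapler_mid (a point): centre of a desk stapler (half-way up), loose, 155 long x 36 wide x 50 mm high, 0.24 kg. x runs from nose (-x) to hinge end (+x), z up. Grip it across the arm: 32 mm wide, 24 to 50 mm above the underside; at the hinge end the arm ends 14 mm short of the base. Starts in the holder, underside 4 mm up. Either end may go in first. Held by the middle, the fingers meet the stand before it is fully in
- holder_mid (a point): centre of the fixed black holder, 22 mm above the counter; x along the stapler. Base 174 x 56 x 4 mm with a pocket at each end that hides the stapler's ends: walls 44 mm high, 5 thick, inside 42 mm wide, 162 mm long over both. Between the pockets the sides are open over 50 mm (25 mm each way along x from the centre) for the fingers. The stapler lifts straight up
- stand_mouth (a point): centre of the front opening of the fixed light grey low stand, at half height; +x points into the stand, z up. Opening 57 mm high, 80 mm wide, no floor (the stapler slides on the counter); 114 mm deep to the back wall, so a stapler fully in sticks 41 mm out. Roof 120 mm deep; roof and leaf reach up to 73 mm; width over the leaf 106 mm
- leaf_knob (a point): grip point of the black knob on the aluminium leaf, 92 mm above the counter and 14 mm under the knob's top. The knob is an upright post, 16 mm diameter, 34 mm high, on the leaf's top face (at 73 mm); 50 mm behind the mouth with the leaf closed. x axis parallel to the stand's
- leaf (a joint): how far the leaf is pulled out towards the stand's -x, in m: 0 to 0.005 at the start, stop at 0.055. The leaf is a sleeve over the roof; drag about 2 N
- lock_button (a joint): height of the spring-loaded round steel button (10 mm diameter) in the roof: about 0.001 held down under the leaf, 0.010 sprung up through the leaf's 16 mm hole, which happens in the last 2 to 3 mm of the leaf's travel; it then locks the leaf. It sits 30 mm behind the mouth on the centre line
- small_box: bystander: small card box 40 x 62 x 28 mm, origin at centre of underside, not to be moved
- measure: bystander: round tape measure, 52 mm diameter, 15 mm high, origin at centre of underside, not to be moved
- date_stamp: bystander: wooden hand stamp with a knob handle, 27 x 56 x 74 mm, origin at centre of underside, not to be moved
- monitor_right: the shop's fixed monitor behind the work, an obstacle: origin on the counter under its neck, x axis towards the robot's side (the back of the screen). Its upright panel, 530 mm wide, 30 mm thick, spans 75 to 390 mm above the counter and 265 mm either way along this body's y axis. The holder stands 0.1 to 0.2 m in front of it: come to the holder from the robot's side

How it is judged:
On the way, in this order (a step that is already met when the one before it is completed fails the run):
1. the stapler is out of its holder (horizontal distance between stapler_mid and holder_mid above 0.1 m), for 0.1 s.
2. the stapler lies flat in the stand, all the way in (within 8 mm of the back), let go, while the leaf is not yet locked out (x of stapler_mid in the frame of stand_mouth above 0.0285 m and y of stapler_mid in the frame of stand_mouth between -0.03 and 0.03 m and height (world z) of stapler_mid below 0.029 m and angle between stapler_mid's own z axis and vertical below 0.1 rad and contact force between the fingers and stapler below 0.1 N), for 0.2 s.
3. the leaf is pulled out and the lock button is up (value of joint leaf above 0.05 m and value of joint lock_button above 0.007 m), for 0.1 s.
At the end, for the whole second after the job is handed in: The stapler lies flat and at rest on the counter under the stand's roof, within 8 mm of the back wall and within 30 mm of the centre line; the leaf is pulled out by more than 50 of its 55 mm and the lock button is up by more than 7 of its 10 mm (all of step 3 and x of stapler_mid in the frame of stand_mouth above 0.0285 m and y of stapler_mid in the frame of stand_mouth between -0.03 and 0.03 m and height (world z) of stapler_mid below 0.029 m and angle between stapler_mid's own z axis and vertical below 0.1 rad and linear speed of stapler below 0.02 m/s); the robot touches nothing.
It fails at once if a bystander (card box, tape measure, hand stamp) is moved by more than 30 mm (distance of any of small_box, measure, date_stamp from where it was at the start of the episode above 0.03 m).
It also fails if it takes over 67 s, if anything falls off the work surface, if the arm or the gripper's body presses on something with over 40 N, if the wrist force passes 120 N, or if a joint passes its speed limit or range.

## Working session

There is one attempt and no reset: what is moved stays moved. The work goes in short steps, Python scripts to look and compute and a shell command to move; the robot and the scene stay as the last step left them, time stands still between calls to the robot, and variables do not carry over. Pictures are saved under pics/ and viewed, about 8 in all and at most 12, crops included, and the job is handed in when it is done.

```bash
mkdir -p pics; ls; python3 - <<'E'
from station import status, eyes
import cv2,numpy as np
for n in("top","side"):
    f=eyes.grab_frame(n); cv2.imwrite(f"pics/{n}0.png",f)
    c=eyes.calibration(n); print(n,np.round(c["camera_matrix"],2).tolist(),np.round(c["cam_to_world"],4).tolist(),[k for k in c])
print(status.get_state())
E
```

```text
pics
top [[412.44, 0.0, 245.04], [0.0, 412.44, 188.93], [0.0, 0.0, 1.0]] [[-0.0218, 0.9854, -0.1689, 0.2628], [-0.9995, -0.0251, -0.0176, -0.1541], [-0.0215, 0.1685, 0.9855, 1.5369], [0.0, 0.0, 0.0, 1.0]] ['camera_matrix', 'cam_to_world']
side [[418.53, 0.0, 254.62], [0.0, 418.53, 192.34], [0.0, 0.0, 1.0]] [[-0.9943, 0.057, -0.0901, 0.3967], [-0.1051, -0.6625, 0.7417, 0.855], [-0.0174, 0.7469, 0.6647, 0.9825], [0.0, 0.0, 0.0, 1.0]] ['camera_matrix', 'cam_to_world']
{'t': 0.1, 'q': array([ 1.57109241e+00,  3.59318592e-01,  1.11210559e-02, -3.20033749e-04,
       -1.22411271e+00, -2.88033701e-01]), 'qd': array([-0.00010877, -0.00161678,  0.00370443,  0.00124114,  0.0005707 ,
       -0.00167998]), 'joint_efforts': array([-6.17831884e-04, -5.84162486e+01,  2.93752885e+01,  7.01539904e+00,
        1.01691057e-02, -5.44920022e-05]), 'eef_pos': array([0.19149471, 0.64678695, 0.22569935]), 'ee_rot': array([-3.14145103e+00, -1.53702039e-03, -1.85864302e+00]), 'force': array([0.51819245, 0.54780887, 0.02264145]), 'moment': array([ 0.00395932, -0.02452346, -0.00292063]), 'width': 0.08757848520896694}
```

View pics/top0.png

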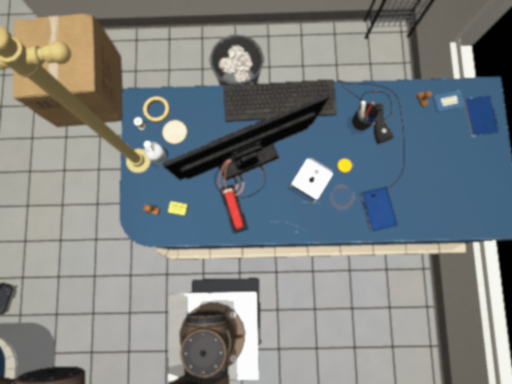

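View pics/side0.png

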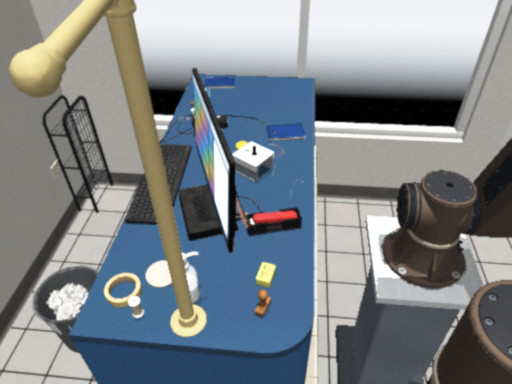

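The top view shows the stapler in its holder at (235,210), the stand at (312,178) with its knob at (311,180), the box at (178,209), the stamp at (151,210) and the tape measure at (345,165). Next I'll zoom in.

```bash
cat > h.py <<'E'
from station import status, eyes
import cv2,numpy as np
C={n:eyes.calibration(n) for n in("top","side")}
def ray(n,uv):
    K=np.array(C[n]["camera_matrix"]);T=np.array(C[n]["cam_to_world"])
    d=np.linalg.inv(K)@[uv[0],uv[1],1]; return T[:3,3],T[:3,:3]@(d*[1,-1,-1])
def onz(n,uv,z):
    o,d=ray(n,uv); return o+d*(z-o[2])/d[2]
def tri(a,b):
    (o,d),(p,e)=ray("top",a),ray("side",b)
    s=np.linalg.lstsq(np.c_[d,-e],p-o,rcond=None)[0]; A=o+s[0]*d;B=p+s[1]*e
    return (A+B)/2,np.linalg.norm(A-B)
def proj(n,P):
    K=np.array(C[n]["camera_matrix"]);T=np.array(C[n]["cam_to_world"])
    c=T[:3,:3].T@(np.asarray(P)-T[:3,3]); c=c*[1,-1,-1]; return (K@c/c[2])[:2]
E
python3 - <<'E'
from h import *
t=cv2.imread("pics/top0.png");s=cv2.imread("pics/side0.png")
a=cv2.resize(t[145:245,210:360],None,fx=5,fy=5,interpolation=cv2.INTER_CUBIC)
b=cv2.resize(s[130:245,190:320],None,fx=5,fy=5,interpolation=cv2.INTER_CUBIC)
cv2.imwrite("pics/a.png",a);cv2.imwrite("pics/b.png",b)
E
```

```text
(no output)
```

View pics/a.png

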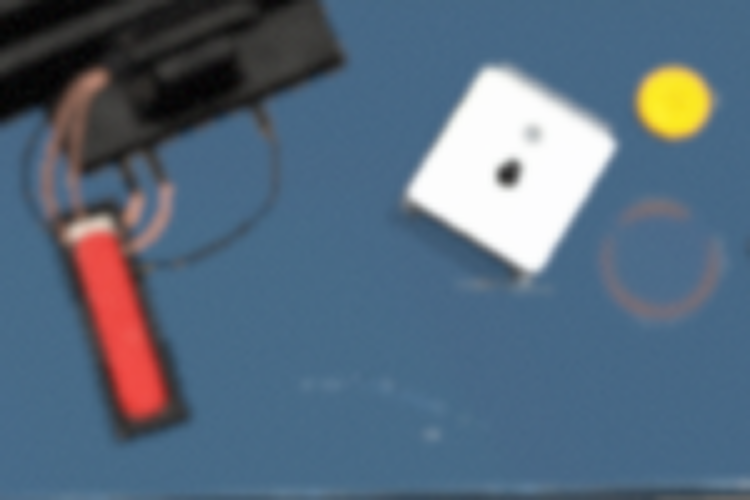

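View pics/b.png

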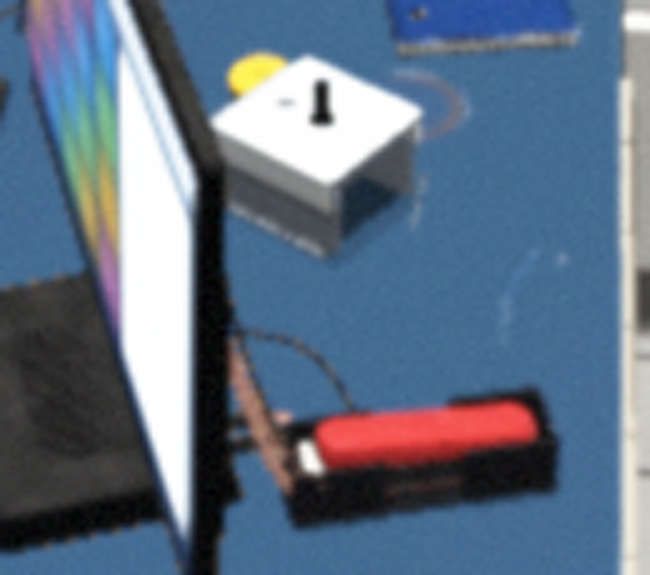

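Crops are 5x. In the top crop the knob is at (508,178) and the leaf's hole at (533,132), so the stand's +x points up and right. The mouth is the dark lower-left edge. The stapler's hinge end, with the light base showing, is at the far end near the monitor, and its red nose is nearest the robot.

```bash
python3 - <<'E'
from h import *
def up(im,box,f=6):
    x0,y0,x1,y1=box
    return cv2.resize(im[y0:y1,x0:x1],None,fx=f,fy=f,interpolation=cv2.INTER_CUBIC),lambda p:((np.asarray(p)+.5)/f-.5+[x0,y0])
def big(m):
    return max(cv2.findContours(m.astype(np.uint8),0,2)[0],key=cv2.contourArea)
im={n:cv2.imread(f"pics/{n}0.png") for n in("top","side")}
def rep(tag,n,cnt,b,z):
    r=cv2.minAreaRect(cnt); P=np.array([onz(n,b(p),z)for p in cv2.boxPoints(r)])
    e=P[1]-P[0],P[2]-P[1]; L=[np.linalg.norm(v) for v in e]; k=e[int(np.argmax(L))]
    # also world-plane rect
    W=np.array([onz(n,b(p[0]),z)[:2] for p in cnt]).astype(np.float32)*1000
    print(tag,n,"world rect",np.round(cv2.minAreaRect(W),1) if 0 else cv2.minAreaRect(W))
    return W
for n,bx in(("top",(215,180,255,235)),("side",(235,195,310,240))):
    u,b=up(im[n],bx); B,G,R=[u[...,i].astype(int) for i in range(3)]
    rep("red",n,big((R>140)&(G<110)),b,.054)
    if n=="top": rep("holder",n,big(((B<95))|((R>140)&(B<130))),b,.044)
for n,bx in(("top",(285,152,336,205)),("side",(230,138,276,170))):
    u,b=up(im[n],bx); g=u.min(2)
    c=big(g>(215 if n=="top" else 215)); rep("leaf",n,c,b,.073)
    q=cv2.approxPolyDP(c,12,True)[:,0]; print([np.round(onz(n,b(p),.073)[:2]*1000,1).tolist() for p in q])
    inside=np.zeros(g.shape,np.uint8); cv2.drawContours(inside,[cv2.convexHull(c)],-1,1,-1); inside=cv2.erode(inside,np.ones((25,25)))
    k,lab,st,ce=cv2.connectedComponentsWithStats(((g<190)&(inside>0)).astype(np.uint8))
    for i in range(1,k): print("spot",n,st[i],b(ce[i]).round(2),"z73",onz(n,b(ce[i]),.073).round(4),"z107",onz(n,b(ce[i]),.107).round(4))
for n,bx in(("top",(335,155,356,176)),("top",(160,195,195,222)),("top",(140,200,162,220))):
    u,b=up(im[n],bx);B,G,R=[u[...,i].astype(int) for i in range(3)]
    c=big(R>B+25);print("by",b(c[:,0].mean(0)),onz(n,b(c[:,0].mean(0)),.02)[:2])
E
```

```text
red top world rect ((442.3096618652344, -85.21559143066406), (137.3255157470703, 34.62739562988281), 15.84988784790039)
holder top world rect ((449.60760498046875, -86.40824127197266), (175.74493408203125, 72.94636535644531), 14.5518798828125)
red side world rect ((449.10504150390625, -75.80675506591797), (139.6840057373047, 42.61906051635742), 12.789061546325684)
leaf top world rect ((547.4703979492188, -370.09136962890625), (107.23777770996094, 113.87522888183594), 56.40412139892578)
[[618.6, -356.5], [530.8, -297.3], [474.0, -382.4], [563.7, -441.5]]
spot top [144 149  33  35 861] [311.33 179.25] z73 [ 0.543  -0.3676  0.073 ] z107 [ 0.5365 -0.3627  0.107 ]
leaf side world rect ((549.6751098632812, -374.3754577636719), (110.04638671875, 116.12305450439453), 56.45256805419922)
[[622.2, -361.8], [531.4, -300.1], [476.0, -387.1], [565.1, -447.1]]
spot side [ 131   47   30   58 1265] [253.85 150.55] z73 [ 0.5471 -0.3898  0.073 ] z107 [ 0.5415 -0.3432  0.107 ]
by [343.85740741 165.16111111] [ 0.6037392 -0.4994891]
by [177.06400966 208.10990338] [0.45692328 0.12710712]
by [150.79943503 209.32485876] [0.45476884 0.22510818]
```

```bash
python3 - <<'E'
from h import *
for uv in((168,172),(172,178),(328,100),(323,98)): print(uv,[onz("top",uv,z)[:2].round(3).tolist() for z in(.075,.39)])
E
python3 -m jog '[[30,-33,0,0,0,-0.143],[30,-33,0,0,0,-0.143],[30,-33,0,0,0,-0.143],[30,-33,0,0,0,-0.143],[30,-33,0,0,0,-0.143],[30,-33,0,0,0,-0.143],[30,-33,0,0,0,-0.143]]' 1
```

```text
(168, 172) [[0.583, 0.151], [0.514, 0.085]]
(172, 178) [[0.56, 0.136], [0.496, 0.074]]
(328, 100) [[0.841, -0.444], [0.716, -0.381]]
(323, 98) [[0.849, -0.426], [0.723, -0.367]]
t: 0.8
eef_pos: [0.4026, 0.4094, 0.221]
ee_rot: [-3.139, -0.007, -2.888]
force: [1.4, 0.6, 0.5]
width: 0.0874
```

```bash
python3 -m jog '[[0,-24,0,0,0,-0.141],[0,-24,0,0,0,-0.141],[0,-24,0,0,0,-0.141],[0,-24,0,0,0,-0.141],[0,-24,0,0,0,-0.141],[0,-24,0,0,0,-0.141],[0,-24,0,0,0,-0.141],[0,-24,0,0,0,-0.141],[0,-24,0,0,0,-0.141],[0,-24,0,0,0,-0.141],[0,-24,0,0,0,-0.141]]'; python3 -m jog '[[4,-40,0,0,0,0],[4,-40,0,0,0,0],[4,-40,0,0,0,0],[5,-40,0,0,0,0],[12,-35,0,0,0,0],[12,-25,0,0,0,0],[0,0,0,0,0,0]]'
```

```text
t: 1.9
eef_pos: [0.403, 0.1299, 0.2172]
ee_rot: [-3.132, -0.009, 1.771]
force: [-0.0, 0.4, -0.2]
width: 0.0881
t: 2.6
eef_pos: [0.4419, -0.101, 0.217]
ee_rot: [-3.132, -0.01, 1.765]
force: [0.2, 0.5, -0.1]
width: 0.0877
```

```bash
cat >> h.py <<'E'
from scipy.spatial.transform import Rotation as Ro
def need(x,y,z,yawdeg):
    s=status.get_state(); a=Ro.from_euler('xyz',s["ee_rot"])
    b=Ro.from_euler('xyz',[180,0,yawdeg],degrees=True)
    print("shift mm",((np.array([x,y,z])-s["eef_pos"]*1000)).round(1),"rot",(b*a.inv()).as_rotvec().round(4),"q",s["q"].round(2),"F",s["force"].round(1))
E
python3 -c "
from h import *
need(450,-85,120,105.85)"
```

```text
shift mm [  8.1  16.  -97. ] rot [-0.0075 -0.0113  0.0827] q [ 0.2   0.   -0.45 -0.01 -1.13 -1.57] F [ 0.2  0.5 -0.1]
```

```bash
python3 -m jog '[[4,8,-32,-0.004,-0.006,0.042],[4,8,-32,-0.004,-0.006,0.042],[0,0,-32,0,0,0],[0,0,0,0,0,0]]'; python3 - <<'E'
from h import *
need(450,-85,22,105.85)
for n,bx in(("top",(195,160,275,240)),("side",(200,130,320,250))):
    f=eyes.grab_frame(n);x0,y0,x1,y1=bx; cv2.imwrite(f"pics/c{n}.png",cv2.resize(f[y0:y1,x0:x1],None,fx=5,fy=5,interpolation=cv2.INTER_CUBIC))
E
```

```text
t: 3.0
eef_pos: [0.4496, -0.0854, 0.1189]
ee_rot: [3.139, 0.001, 1.847]
force: [-0.4, -0.2, -0.0]
width: 0.0877
shift mm [  0.4   0.4 -96.9] rot [-0.0002  0.0031 -0.    ] q [ 0.25  0.1  -0.6   0.   -0.86 -1.54] F [-0.4 -0.2 -0. ]
```

View pics/cside.png

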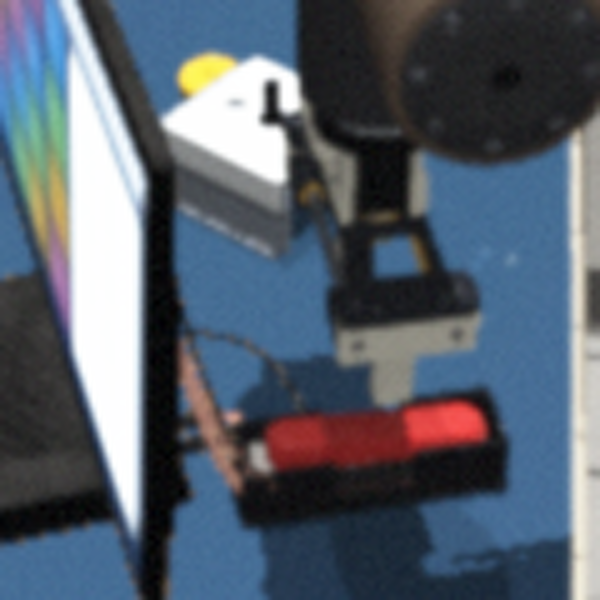

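The finger sits over the open section of the holder at crop pixel (392,380). I'll go down.

```bash
python3 -m jog '[[0,0,-24,0,0,0],[0,0,-24,0,0,0],[0,0,-20,0,0,0],[0,0,-15,0,0,0],[0,0,-10,0,0,0],[0,0,0,0,0,0]]'; python3 -c "
from h import *
need(450,-85,22,105.85)
print(proj('side',[.4496-.045*.273,-.0854+.045*.962,.119]))"
```

```text
t: 3.7
eef_pos: [0.4626, -0.0831, 0.0388]
ee_rot: [3.113, 0.006, 1.851]
force: [-0.4, -1.0, -0.1]
width: 0.0873
shift mm [-12.6  -1.9 -16.8] rot [-0.0027  0.0295 -0.0039] q [ 0.25  0.23 -0.69  0.01 -0.62 -1.54] F [-0.4 -1.  -0.1]
[277.84332916 208.61092862]
```

```bash
python3 -m jog '[[-6,-1,0,-0.001,0.015,-0.002],[-6,-1,0,-0.001,0.015,-0.002],[0,0,0,0,0,0]]'; python3 -c "
from h import *
need(450,-85,22,105.85)"
```

```text
t: 4.0
eef_pos: [0.4517, -0.0848, 0.0419]
ee_rot: [3.14, -0.001, 1.848]
force: [-0.8, 0.6, 0.5]
width: 0.0876
shift mm [ -1.7  -0.2 -19.9] rot [-0.0012  0.0012 -0.0002] q [ 0.24  0.22 -0.69 -0.   -0.66 -1.54] F [-0.8  0.6  0.5]
```

```bash
python3 -m jog '[[-2,0,-7,0,0.003,0],[-2,0,-7,0,0.003,0],[-1,0,-6,0,0.003,0],[0,0,0,0,0,0]]'; python3 -c "
from h import *
need(450,-85,22,105.85)"
```

```text
t: 4.4
eef_pos: [0.4468, -0.0847, 0.0212]
ee_rot: [-3.136, -0.003, 1.847]
force: [0.3, -0.1, 0.2]
width: 0.0874
shift mm [ 3.2 -0.3  0.8] rot [-0.0017 -0.0064  0.0001] q [ 0.24  0.26 -0.71 -0.01 -0.61 -1.53] F [ 0.3 -0.1  0.2]
```

Slow moves track well. I'll close the gripper and lift.

```bash
python3 -m jog '[[2,0,0,-0.002,-0.006,0],[0,0,0,0,0,0],[0,0,0,0,0,0],[0,0,0,0,0,0],[0,0,0,0,0,0],[0,0,0,0,0,0],[0,0,0,0,0,0],[0,0,0,0,0,0]]' 0 40; python3 -m jog '[[0,0,8,0,0,0],[0,0,10,0,0,0],[0,0,12,0,0,0],[0,0,15,0,0,0],[0,0,15,0,0,0],[0,0,15,0,0,0],[0,0,0,0,0,0]]'; python3 -c "
from h import *
need(450,-85,120,105.85)"
```

```text
t: 5.2
eef_pos: [0.4491, -0.0847, 0.0211]
ee_rot: [-3.141, 0.001, 1.848]
force: [0.4, -0.2, -1.5]
width: 0.0321
t: 5.9
eef_pos: [0.447, -0.085, 0.1019]
ee_rot: [-3.139, -0.0, 1.847]
force: [0.7, -0.1, -3.1]
width: 0.0318
shift mm [ 3.   0.  18.1] rot [ 0.0006 -0.0024  0.0006] q [ 0.25  0.12 -0.63 -0.   -0.82 -1.54] F [ 0.7 -0.1 -3.1]
```

```bash
python3 -m jog '[[-6,-26,0,0,0,-0.123],[-6,-26,0,0,0,-0.123],[-6,-26,0,0,0,-0.123],[-6,-26,0,0,0,-0.123],[-6,-26,0,0,0,-0.123],[-6,-26,0,0,0,-0.123],[-5,-26,0,0,0,-0.123],[0,0,0,0,0,0]]'; python3 - <<'E'
from h import *
need(407.9,-277.6,60,56.4)
for n,bx in(("top",(240,150,350,240)),("side",(200,100,320,220))):
    f=eyes.grab_frame(n);x0,y0,x1,y1=bx; cv2.imwrite(f"pics/d{n}.png",cv2.resize(f[y0:y1,x0:x1],None,fx=5,fy=5,interpolation=cv2.INTER_CUBIC)); cv2.imwrite(f"pics/d{n}_full.png",f)
E
```

```text
t: 6.7
eef_pos: [0.4017, -0.2716, 0.1004]
ee_rot: [-3.138, -0.001, 0.952]
force: [-0.4, -0.1, -2.7]
width: 0.0321
shift mm [  6.2  -6.  -40.4] rot [-0.0025 -0.002   0.0323] q [-0.19  0.17 -0.56 -0.   -0.83 -2.  ] F [-0.4 -0.1 -2.7]
```

View pics/dside.png

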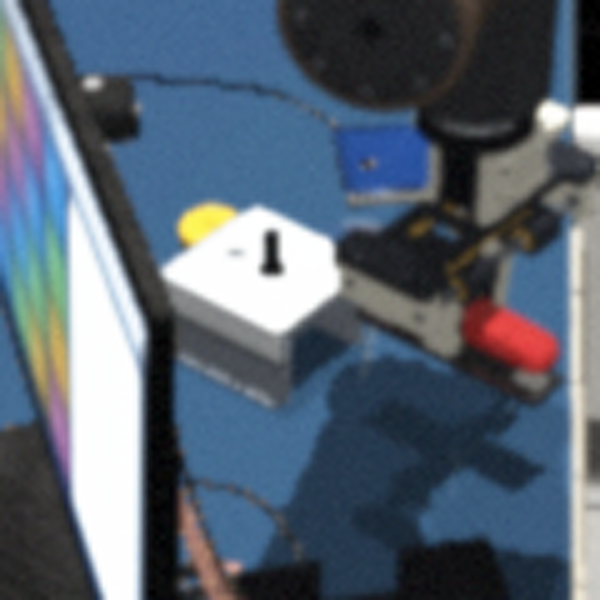

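The stapler is held level, roughly in line with the stand's mouth. I'll lower it to the counter.

```bash
python3 -m jog '[[2,-2,-12,0,0,0.016],[0,-2,-12,0,0.003,0.016],[0,-1,-12,0,0.003,0],[0,-1,-12,0,0.003,0],[0,0,-12,0,0.003,0],[0,0,-6,0,0,0],[0,0,0,0,0,0]]'; python3 -c "
from h import *
need(407.9,-277.6,20,56.4)"
```

```text
t: 7.5
eef_pos: [0.4036, -0.2735, 0.0268]
ee_rot: [-3.124, 0.007, 1.0]
force: [-0.6, 0.6, -3.2]
width: 0.0321
shift mm [ 4.3 -4.1 -6.8] rot [-0.0041 -0.0182 -0.0155] q [-0.19  0.3  -0.63 -0.   -0.67 -1.95] F [-0.6  0.6 -3.2]
```

```bash
python3 -m jog '[[2,-2,-4,-0.002,-0.009,-0.008],[2,-2,-4,-0.002,-0.009,-0.008],[0,0,0,0,0,0]]'; python3 -c "
from h import *
need(407.9,-277.6,18,56.4)"
```

```text
t: 7.8
eef_pos: [0.4086, -0.278, 0.0185]
ee_rot: [3.139, -0.001, 0.983]
force: [0.1, 0.0, -3.8]
width: 0.032
shift mm [-0.7  0.4 -0.5] rot [0.0006 0.0024 0.0015] q [-0.2   0.31 -0.64  0.   -0.62 -1.96] F [ 0.1  0.  -3.8]
```

```bash
python3 -m jog '[[8,-5,0,0,0,0],[9,-6,0,0,0,0],[9,-6,0,0,0,0],[9,-6,0,0,0,0],[9,-6,0,0,0,0],[9,-6,0,0,0,0],[0,0,0,0,0,0]]'; python3 -c "
from h import *
need(499.5-.833*24,-338.4+.553*24,17.5,56.4)"
```

```text
t: 8.5
eef_pos: [0.4686, -0.3175, 0.0198]
ee_rot: [3.135, -0.002, 0.983]
force: [-0.1, 0.9, -1.8]
width: 0.032
shift mm [10.9 -7.6 -2.3] rot [0.0021 0.006  0.0013] q [-0.25  0.4  -0.48  0.   -0.69 -1.91] F [-0.1  0.9 -1.8]
```

```bash
python3 -m jog '[[6,-4,0,0,0.003,0],[5,-3,-1,0,0.003,0],[0,0,-1,0,0,0],[0,0,-1,0,0,0],[0,0,0,0,0,0]]'; python3 - <<'E'
from h import *
need(499.5-.833*24,-338.4+.553*24,17.5,56.4)
f=eyes.grab_frame("side");x0,y0,x1,y1=(200,100,320,220); cv2.imwrite("pics/e.png",cv2.resize(f[y0:y1,x0:x1],None,fx=5,fy=5,interpolation=cv2.INTER_CUBIC))
E
```

```text
t: 9.0
eef_pos: [0.4799, -0.325, 0.0173]
ee_rot: [-3.141, 0.003, 0.983]
force: [-0.4, -0.3, -2.8]
width: 0.0319
shift mm [-0.4 -0.2  0.2] rot [ 0.0019 -0.0018  0.0013] q [-0.26  0.42 -0.44  0.   -0.71 -1.9 ] F [-0.4 -0.3 -2.8]
```

View pics/e.png

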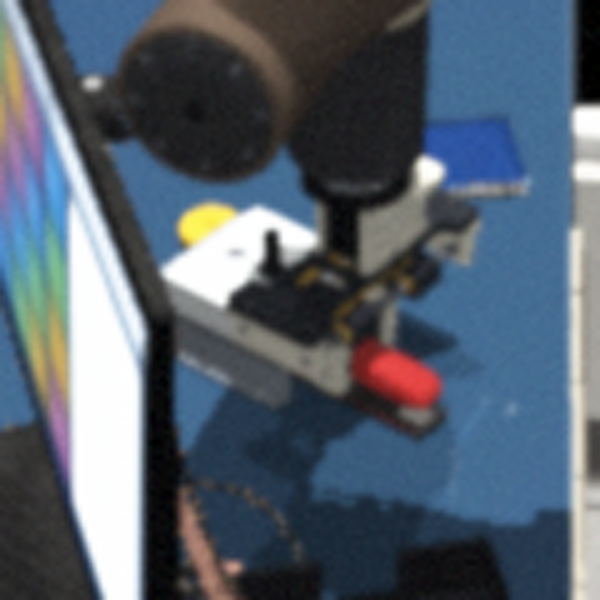

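```bash
python3 -m jog '[[0,0,0,0,0,0],[0,0,0,0,0,0],[0,0,0,0,0,0],[0,0,0,0,0,0],[0,0,0,0,0,0]]' 0.65; python3 -m jog '[[-8,5,0,0,0,0],[-9,6,0,0,0,0],[-9,6,0,0,0,0],[-9,6,0,0,0,0],[-9,6,0,0,0,0],[0,0,0,0,0,0]]'; python3 -c "
from h import *
need(499.5-.833*86,-338.4+.553*86,17.5,56.4)"
```

```text
t: 9.55
eef_pos: [0.4803, -0.325, 0.0179]
ee_rot: [3.14, 0.002, 0.984]
force: [0.1, 0.8, 0.2]
width: 0.0564
t: 10.15
eef_pos: [0.4309, -0.2929, 0.0178]
ee_rot: [3.141, 0.002, 0.983]
force: [-0.4, -1.1, 0.2]
width: 0.057
shift mm [-3.   2.  -0.3] rot [ 0.002  -0.0011  0.0012] q [-0.22  0.35 -0.58  0.   -0.65 -1.94] F [-0.4 -1.1  0.2]
```

```bash
python3 -m jog '[[0,0,0,0,0,0],[0,0,0,0,0,0],[0,0,0,0,0,0],[0,0,0,0,0,0],[0,0,0,0,0,0]]' 0 15; python3 -m jog '[[8,-5,0,0,0,0],[8,-5,0,0,0,0],[8,-5,0,0,0,0],[8,-5,0,0,0,0],[0,0,0,0,0,0]]';  python3 -c "
from h import *
need(499.5-.833*27,-338.4+.553*27,17.5,56.4)"
```

```text
t: 10.65
eef_pos: [0.432, -0.2931, 0.0183]
ee_rot: [3.14, 0.002, 0.984]
force: [-1.6, 2.3, 4.6]
width: 0.0321
t: 11.15
eef_pos: [0.4612, -0.3132, 0.0184]
ee_rot: [-3.135, 0.005, 0.983]
force: [2.1, 0.0, 0.7]
width: 0.032
shift mm [ 15.8 -10.3  -0.9] rot [-0.     -0.0083  0.0014] q [-0.24  0.39 -0.49  0.   -0.7  -1.92] F [2.1 0.  0.7]
```

```bash
python3 -m jog '[[6,-4,0,0,-0.004,0],[6,-4,0,0,-0.004,0],[4,-3,0,0,0,0],[0,0,0,0,0,0]]';  python3 -c "
from h import *
need(499.5-.833*24,-338.4+.553*24,17.5,56.4)"; python3 -m jog '[[3,-2,0,0,0,0],[3,-2,0,0,0,0]]';  python3 -c "
from h import *
need(499.5-.833*24,-338.4+.553*24,17.5,56.4)"
```

```text
t: 11.55
eef_pos: [0.4745, -0.3238, 0.0184]
ee_rot: [-3.135, 0.001, 0.982]
force: [0.6, -0.4, 0.2]
width: 0.0324
shift mm [ 5.1 -1.3 -0.9] rot [-0.0023 -0.006   0.0024] q [-0.26  0.42 -0.45 -0.   -0.71 -1.9 ] F [ 0.6 -0.4  0.2]
t: 11.75
eef_pos: [0.4785, -0.3272, 0.0183]
ee_rot: [-3.132, 0.002, 0.981]
force: [-4.3, 3.1, 8.3]
width: 0.0324
shift mm [ 1.   2.  -0.8] rot [-0.0038 -0.0095  0.0029] q [-0.26  0.42 -0.43 -0.   -0.72 -1.9 ] F [-4.3  3.1  8.3]
```

```bash
python3 -m jog '[[3,-2,0,0,0,0],[3,-2,0,0,0,0],[0,0,0,0,0,0]]';  python3 - <<'E'
from h import *
need(499.5-.833*24,-338.4+.553*24,17.5,56.4)
f=eyes.grab_frame("side");x0,y0,x1,y1=(210,125,310,195); a=cv2.resize(f[y0:y1,x0:x1],None,fx=6,fy=6,interpolation=cv2.INTER_CUBIC)
cv2.imwrite("pics/f.png",a)
E
```

```text
t: 12.05
eef_pos: [0.4802, -0.3286, 0.0181]
ee_rot: [-3.122, 0.003, 0.98]
force: [1.4, -1.4, 0.9]
width: 0.0321
shift mm [-0.7  3.5 -0.6] rot [-0.0084 -0.0175  0.0041] q [-0.27  0.43 -0.42 -0.01 -0.74 -1.89] F [ 1.4 -1.4  0.9]
```

View pics/f.png

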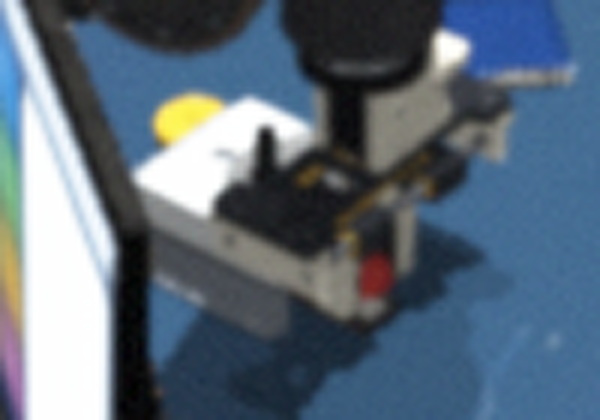

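```bash
python3 -m jog '[[0,0,0,-0.004,-0.009,0.002],[2,-1,0,-0.004,-0.009,0.002],[2,-1,0,0,0,0]]';  python3 -c "
from h import *
need(499.5-.833*24,-338.4+.553*24,17.5,56.4)"; python3 -m jog '[[4,-3,0,0,0,0]]';  python3 -m jog '[[4,-3,0,0,0,0]]';python3 -m jog '[[4,-3,0,0,0,0]]';python3 -c "
from h import *
need(499.5-.833*24,-338.4+.553*24,17.5,56.4)"; 
```

```text
t: 12.4
eef_pos: [0.4806, -0.3289, 0.018]
ee_rot: [-3.137, 0.0, 0.983]
force: [-6.9, 9.2, 13.0]
width: 0.0325
shift mm [-1.   3.8 -0.5] rot [-0.0025 -0.0038  0.0009] q [-0.27  0.43 -0.43 -0.   -0.72 -1.89] F [-6.9  9.2 13. ]
t: 12.5
eef_pos: [0.481, -0.3297, 0.0175]
ee_rot: [-3.131, 0.0, 0.982]
force: [-10.9, 16.3, 12.4]
width: 0.0323
t: 12.6
eef_pos: [0.4814, -0.3303, 0.017]
ee_rot: [-3.124, 0.0, 0.982]
force: [-8.5, 17.1, 14.2]
width: 0.0323
t: 12.7
eef_pos: [0.482, -0.3306, 0.0166]
ee_rot: [-3.117, 0.0, 0.981]
force: [-8.1, 16.4, 13.7]
width: 0.0325
shift mm [-2.5  5.5  0.9] rot [-0.0134 -0.0204  0.0036] q [-0.27  0.44 -0.41 -0.01 -0.75 -1.88] F [-8.1 16.4 13.7]
```

The arm is blocked at about 18 N, so I'll release, back off and measure.

```bash
python3 -m jog '[[-2,1,0,-0.006,-0.01,0.002],[0,0,0,-0.006,-0.01,0],[0,0,0,0,0,0],[0,0,0,0,0,0],[0,0,0,0,0,0]]' 0.7; python3 -m jog '[[-8,5,0,0,0,0],[-9,6,0,0,0,0],[-9,6,0,0,0,0],[-9,6,0,0,0,0],[-12,8,0,0,0,0],[-12,8,0,0,0,0],[-10,7,5,0,0,0],[-5,20,20,0,0,0],[0,40,20,0,0,0],[0,40,20,0,0,0],[0,40,10,0,0,0],[0,0,0,0,0,0]]'; python3 - <<'E'
from h import *
need(499.5,-338.4,17.5,56.4)
for n in("side","top"): cv2.imwrite(f"pics/g_{n}.png",eyes.grab_frame(n))
a=cv2.imread("pics/g_side.png")[125:195,215:315];b=cv2.imread("pics/g_top.png")[140:215,270:370]
cv2.imwrite("pics/g.png",np.hstack([cv2.resize(i,(400,300),interpolation=cv2.INTER_CUBIC) for i in(a,b)]))
E
```

```text
t: 13.2
eef_pos: [0.4807, -0.33, 0.016]
ee_rot: [3.138, -0.002, 0.983]
force: [-0.2, -0.2, 0.1]
width: 0.0608
t: 14.4
eef_pos: [0.3959, -0.135, 0.0944]
ee_rot: [3.138, -0.003, 0.981]
force: [0.4, -0.5, -0.1]
width: 0.0615
shift mm [ 103.6 -203.4  -76.9] rot [-0.001   0.0047  0.0036] q [ 0.15  0.07 -0.71 -0.   -0.78 -2.31] F [ 0.4 -0.5 -0.1]
```

View pics/g.png

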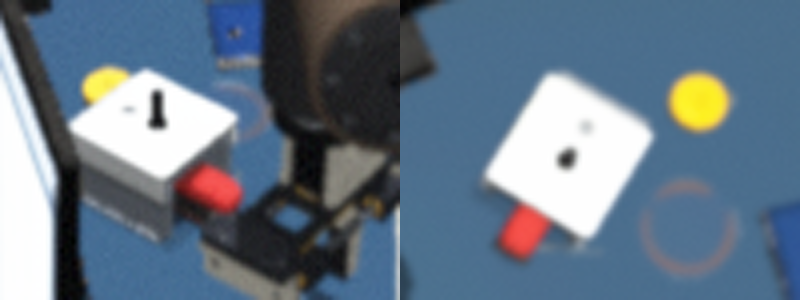

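```bash
python3 - <<'E'
from h import *
d=np.array([.833,-.553]);n_=np.array([.553,.833])
def big(m): return max(cv2.findContours(m.astype(np.uint8),0,2)[0],key=cv2.contourArea)
for t in("top0","g_top","side0","g_side"):
    n="top" if "top" in t else "side"; bx=(285,152,336,212) if n=="top" else (230,138,282,180)
    x0,y0,x1,y1=bx; f=6
    u=cv2.resize(cv2.imread(f"pics/{t}.png")[y0:y1,x0:x1],None,fx=f,fy=f,interpolation=cv2.INTER_CUBIC)
    b=lambda p:((np.asarray(p)+.5)/f-.5+[x0,y0]); g=u.min(2)
    c=big(g>200); W=np.array([onz(n,b(p[0]),.073)[:2]*1000 for p in c])
    print(t,"leaf x range",np.percentile(W@d,[1,99]).round(1),"y",np.percentile(W@n_,[1,99]).round(1))
    h=np.zeros(g.shape,np.uint8); cv2.drawContours(h,[cv2.convexHull(c)],-1,1,-1); h=cv2.erode(h,np.ones((25,25)))
    k,l,s,ce=cv2.connectedComponentsWithStats(((g<190)&(h>0)).astype(np.uint8)); i=1+np.argmax(s[1:,4]); P=onz(n,b(ce[i]),.09)[:2]*1000; print(" knob d,n",P@d,P@n_)
    if "g" in t[:1]:
        B,G,R=[u[...,i].astype(int) for i in range(3)]; m=(R>120)&(G<100)&(B<110)
        c=big(m)
        for z in(.03,.045,.05):
            W=np.array([onz(n,b(p[0]),z)[:2]*1000 for p in c]); print(" red z",z,"d",np.percentile(W@d,[0,2,98]).round(1),"n",np.percentile(W@n_,[1,99]).round(1))
E
```

```text
top0 leaf x range [603.1 718.7] y [-59.8  48.7]
 knob d,n 651.5172724383633 -5.691929935448657
g_top leaf x range [602.5 719.6] y [-60.3  49.2]
 knob d,n 651.46110940277 -5.673866866701578
 red z 0.03 d [562.6 562.8 606.5] n [-26.5  10.6]
 red z 0.045 d [560.  560.2 603.5] n [-26.1  10.7]
 red z 0.05 d [559.2 559.4 602.5] n [-26.   10.7]
side0 leaf x range [606.2 723.7] y [-63.5  48.2]
 knob d,n 656.0675484039823 -4.313887361383966
g_side leaf x range [606.2 723.7] y [-63.6  48.2]
 knob d,n 656.1045802405903 -4.3935961382677196
 red z 0.03 d [567.1 567.5 626.5] n [-39.1   6.9]
 red z 0.045 d [555.9 556.3 614.4] n [-23.8  21.5]
 red z 0.05 d [552.2 552.6 610.4] n [-18.7  26.3]
```

```bash
python3 -m jog '[[0,0,30,0,0,0],[0,0,30,0,0,0],[10,-20,20,0,0,0],[21,-34,0,0,0,0],[21,-34,0,0,0,0],[21,-34,0,0,0,0],[21,-34,0,0,0,0],[21,-34,0,0,0,0],[15,-20,0,0,0,0],[5,-5,0,0,0,0],[0,0,0,0,0,0]]'; python3 -c "
from h import *
need(541.8,-365.7,78,56.4)"
```

```text
t: 15.6
eef_pos: [0.5235, -0.3743, 0.1687]
ee_rot: [-3.133, 0.003, 0.966]
force: [-0.2, 0.5, -0.3]
width: 0.0613
shift mm [ 18.3   8.6 -90.7] rot [-0.0022 -0.0086  0.0186] q [-0.32  0.35 -0.13  0.   -1.09 -1.86] F [-0.2  0.5 -0.3]
```

```bash
python3 -m jog '[[9,4,0,-0.001,-0.004,0.009],[9,4,0,-0.001,-0.004,0.009],[0,0,-12,0,0.002,0],[0,0,-15,0,0.002,0],[0,0,-15,0,0.002,0],[0,0,0,0,0,0]]' ; python3 -c "
from h import *
need(541.8,-365.7,78,56.4)"
```

```text
t: 16.2
eef_pos: [0.5403, -0.362, 0.123]
ee_rot: [-3.135, 0.003, 0.987]
force: [-0.1, -0.5, -0.6]
width: 0.0614
shift mm [  1.5  -3.7 -45. ] rot [-0.0017 -0.0072 -0.0029] q [-0.29  0.4  -0.17  0.   -1.   -1.86] F [-0.1 -0.5 -0.6]
```

```bash
python3 -m jog '[[1,-2,-12,-0.001,-0.003,-0.001],[0,-1,-12,0,-0.002,0],[0,0,-11,0,0,0],[0,0,-7,0,0,0],[0,0,0,0,0,0]]' ; python3 -c "
from h import *
need(541.8,-365.7,78,56.4)"
```

```text
t: 16.7
eef_pos: [0.541, -0.3645, 0.0771]
ee_rot: [-3.139, 0.001, 0.987]
force: [-0.1, -0.1, -0.4]
width: 0.0615
shift mm [ 0.8 -1.2  0.9] rot [-0.0007 -0.0023 -0.0028] q [-0.29  0.45 -0.22  0.   -0.91 -1.86] F [-0.1 -0.1 -0.4]
```

```bash
python3 -m jog '[[0,0,1,0,0,0],[0,0,0,0,0,0],[0,0,0,0,0,0],[0,0,0,0,0,0],[0,0,0,0,0,0],[0,0,0,0,0,0]]' 0 40; python3 -m jog '[[-6,4,0,0,0,0],[-6,4,0,0,0,0],[-6,4,0,0,0,0],[-6,4,0,0,0,0],[-6,4,0,0,0,0],[0,0,0,0,0,0]]' ; python3 -c "
from h import *
need(541.8-55*.833,-365.7+55*.553,78,56.4)"
```

```text
t: 17.3
eef_pos: [0.542, -0.3653, 0.08]
ee_rot: [3.141, 0.0, 0.987]
force: [-4.0, -7.3, -1.5]
width: 0.0192
t: 17.9
eef_pos: [0.5138, -0.349, 0.0799]
ee_rot: [3.132, 0.002, 0.987]
force: [-3.1, 3.6, 2.3]
width: 0.0143
shift mm [-17.9  13.8  -1.9] rot [ 0.0066  0.0066 -0.0029] q [-0.28  0.39 -0.3   0.01 -0.87 -1.88] F [-3.1  3.6  2.3]
```

```bash
python3 - <<'E'
from h import *
f=eyes.grab_frame("side");cv2.imwrite("pics/h_side.png",f)
g=eyes.grab_frame("top");cv2.imwrite("pics/h_top.png",g)
cv2.imwrite("pics/h.png",np.hstack([cv2.resize(i,(400,400),interpolation=cv2.INTER_CUBIC) for i in(f[110:190,215:295],g[140:220,270:350])]))
print(status.get_state()["width"])
E
```

```text
0.014103183070095646
```

View pics/h.png

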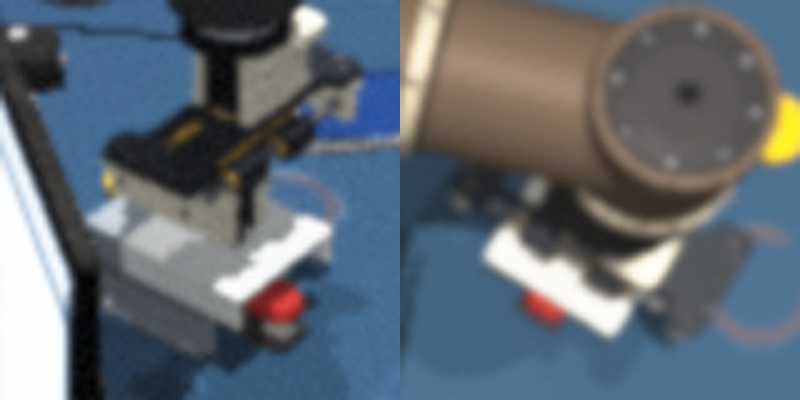

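The leaf has moved: the roof shows behind it and its front edge now covers part of the stapler. I'll keep pulling.

```bash
python3 -m jog '[[-6,4,0,0.003,0.003,0],[-6,4,0,0.003,0.003,0],[-6,4,0,0,0,0],[0,0,0,0,0,0]]' ; python3 -m jog '[[-5,3,0,0,0,0],[-5,3,0,0,0,0],[0,0,0,0,0,0]]' ;python3 -c "
from h import *
need(541.8-55*.833,-365.7+55*.553,78,56.4)"
```

```text
t: 18.4
eef_pos: [0.4975, -0.3381, 0.0799]
ee_rot: [3.138, 0.0, 0.988]
force: [-1.2, 1.1, 0.4]
width: 0.0145
t: 18.7
eef_pos: [0.4956, -0.3368, 0.0799]
ee_rot: [3.12, -0.001, 0.989]
force: [-2.9, 1.4, 1.9]
width: 0.0141
shift mm [ 0.4  1.5 -1.9] rot [ 0.0109  0.0186 -0.0051] q [-0.27  0.36 -0.36  0.01 -0.83 -1.89] F [-2.9  1.4  1.9]
```

```bash
python3 -m jog '[[-4,3,0,0.005,0.009,0],[-4,3,0,0.005,0.009,0]]' ; python3 -m jog '[[6,-4,0,0,0,0],[5,-3,0,0,0,0],[0,0,0,0,0,0]]'; python3 -m jog '[[-4,3,0,0,0,0],[0,0,0,0,0,0]]'
```

```text
t: 18.9
eef_pos: [0.4949, -0.336, 0.0802]
ee_rot: [3.125, 0.0, 0.991]
force: [14.9, -24.9, -26.4]
width: 0.0143
t: 19.2
eef_pos: [0.4974, -0.338, 0.0799]
ee_rot: [-3.139, 0.002, 0.989]
force: [1.1, -2.5, -3.0]
width: 0.0141
t: 19.4
eef_pos: [0.495, -0.3364, 0.08]
ee_rot: [3.139, 0.002, 0.99]
force: [1.3, -2.6, -4.6]
width: 0.0143
```

The leaf hits its end stop, and pushing back moves it only about 3 mm, so it seems locked. I'll release, lift and check.

```bash
python3 -m jog '[[0,0,0,0,0,0],[0,0,0,0,0,0],[0,0,0,0,0,0],[0,0,0,0,0,0],[0,0,0,0,0,0]]' 0.7; python3 -m jog '[[0,0,15,0,0,0],[0,0,30,0,0,0],[0,0,30,0,0,0],[-10,30,10,0,0,0],[-18,40,0,0,0,0],[-18,40,0,0,0,0],[-18,40,0,0,0,0],[-18,40,0,0,0,0],[0,0,0,0,0,0],[0,0,0,0,0,0]]'; python3 - <<'E'
from h import *
need(0,0,0,56.4)
f=eyes.grab_frame("side");cv2.imwrite("pics/i_side.png",f)
g=eyes.grab_frame("top");cv2.imwrite("pics/i_top.png",g)
cv2.imwrite("pics/i.png",np.hstack([cv2.resize(i,(400,400),interpolation=cv2.INTER_CUBIC) for i in(f[130:190,222:282],g[145:205,280:340])]))
d=np.array([.833,-.553]);n_=np.array([.553,.833])
for n,im,bx in(("top",g,(280,150,340,212)),("side",f,(230,138,282,180))):
    x0,y0,x1,y1=bx;u=cv2.resize(im[y0:y1,x0:x1],None,fx=6,fy=6,interpolation=cv2.INTER_CUBIC);k=(u.max(2)<70).astype(np.uint8)
    N,l,s,ce=cv2.connectedComponentsWithStats(k)
    for i in range(1,N):
        if s[i,4]>150:
            P=onz(n,(ce[i]+.5)/6-.5+[x0,y0],.09)[:2]*1000;print(n,s[i,4],(P@d).round(1),(P@n_).round(1))
E
```

```text
t: 19.9
eef_pos: [0.4945, -0.3358, 0.0804]
ee_rot: [3.139, 0.002, 0.99]
force: [-0.0, 0.1, -0.3]
width: 0.0486
t: 20.9
eef_pos: [0.409, -0.1395, 0.1685]
ee_rot: [3.138, -0.001, 0.99]
force: [0.6, -1.2, -0.2]
width: 0.0616
shift mm [-409.   139.5 -168.5] rot [ 0.001   0.0035 -0.0054] q [ 0.13 -0.   -0.58  0.   -0.99 -2.29] F [ 0.6 -1.2 -0.2]
side 8084 567.3 -12.1
side 4290 652.2 118.4
side 1911 525.4 88.1
```

View pics/i.png

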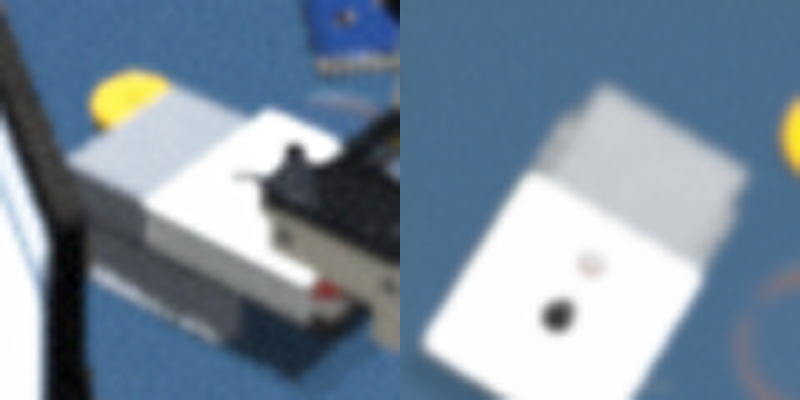

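The top view shows the steel button standing in the hole at (592,264) beside the knob, and the leaf fully out. I'll move the arm clear and check the nose of the stapler.

```bash
python3 -m jog '[[-8,20,15,0,0,0],[-10,30,20,0,0,0],[-10,30,20,0,0,0],[0,0,0,0,0,0],[0,0,0,0,0,0]]'; python3 - <<'E'
from h import *
f=eyes.grab_frame("side");g=eyes.grab_frame("top")
a=cv2.imread("pics/g_side.png")
cv2.imwrite("pics/j.png",np.hstack([cv2.resize(i,(400,400),interpolation=cv2.INTER_CUBIC) for i in(f[135:185,232:282],a[135:185,232:282])]))
t0=cv2.imread("pics/top0.png")
def ce(im,x0,y0,x1,y1):
    u=im[y0:y1,x0:x1].astype(int); m=(u[...,2]>u[...,0]+25).astype(np.uint8);return [cv2.moments(m,True)[k]/m.sum() for k in("m10","m01")]
for b in((335,155,356,176),(160,195,195,222),(140,200,162,220)):print(ce(t0,*b),ce(g,*b))
print(status.get_state()["force"])
E
```

```text
t: 21.5
eef_pos: [0.382, -0.0617, 0.224]
ee_rot: [-3.142, 0.003, 0.978]
force: [0.8, -0.7, -0.8]
width: 0.0611
[np.float64(9.21311475409836), np.float64(10.060109289617486)] [np.float64(9.23913043478261), np.float64(10.092391304347826)]
[np.float64(17.390134529147982), np.float64(13.004484304932735)] [np.float64(16.880597014925375), np.float64(16.938640132669985)]
[np.float64(11.1010101010101), np.float64(9.1010101010101)] [np.float64(11.317796610169491), np.float64(13.228813559322035)]
[0.67270479 0.23157878 0.70411796]
```

View pics/j.png

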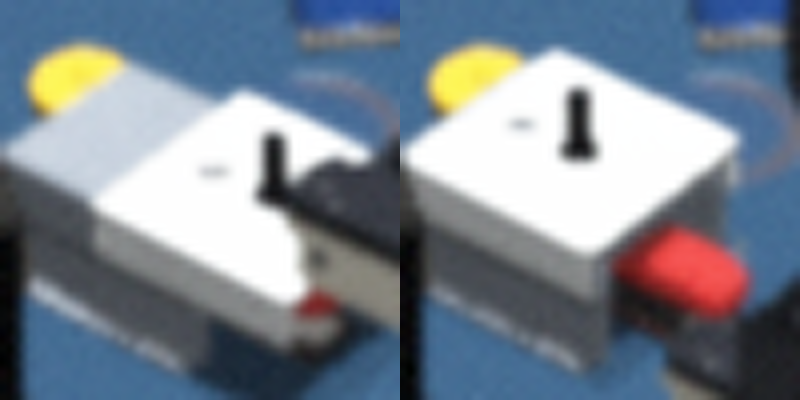

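```bash
python3 -m jog '[[-5,10,30,0,0,0],[-5,20,30,0,0,0],[-5,20,30,0,0,0],[0,20,30,0,0,0],[0,0,0,0,0,0]]'; python3 - <<'E'
from h import *
f=eyes.grab_frame("side");g=eyes.grab_frame("top");t0=cv2.imread("pics/top0.png");s0=cv2.imread("pics/side0.png");a=cv2.imread("pics/g_side.png")
cv2.imwrite("pics/k_side.png",f);cv2.imwrite("pics/k_top.png",g)
def comps(im,x0,y0,x1,y1,m):
    u=im[y0:y1,x0:x1].astype(int);N,l,s,c=cv2.connectedComponentsWithStats(m(u).astype(np.uint8))
    return [(s[i].tolist(),(c[i]+[x0,y0]).round(1).tolist()) for i in range(1,N) if s[i,4]>6]
w=lambda u:u[...,2]>u[...,0]+40
for b in((160,195,195,222),(140,200,162,220)):print("top",comps(t0,*b,w),"|",comps(g,*b,w))
for b in((250,255,280,320),):print("side",comps(s0,*b,w),"|",comps(f,*b,w))
r=lambda u:(u[...,2]>100)&(u[...,1]<90)
print("red side",comps(a,255,150,290,190,r),"|",comps(f,255,150,290,190,r))
# expected pixels of nose tip, d=560.5 n=-7.7
d=np.array([.833,-.553]);n_=np.array([.553,.833]);P=(560.5*d-7.7*n_)/1000
print([proj("side",[*P,z]).round(1) for z in(.0,.03,.05)])
print(status.get_state()["force"])
E
```

```text
t: 22.1
eef_pos: [0.3657, 0.0042, 0.3432]
ee_rot: [-3.134, 0.014, 0.963]
force: [0.0, 0.1, -0.5]
width: 0.0615
top [([8, 6, 20, 15, 212], [177.3, 208.0])] | [([24, 14, 5, 9, 9], [186.2, 213.0])]
top [([4, 5, 15, 9, 85], [150.9, 209.1])] | [([0, 10, 7, 10, 35], [142.0, 215.9])]
side [([6, 7, 20, 25, 342], [265.3, 274.0]), ([5, 35, 16, 26, 232], [262.5, 302.2])] | [([6, 7, 20, 25, 340], [265.3, 274.0]), ([5, 35, 16, 26, 233], [262.5, 302.1])]
red side [([4, 13, 17, 12, 123], [267.5, 168.4])] | [([14, 19, 6, 6, 18], [271.7, 172.1])]
[array([275.1, 179.8]), array([275.2, 173.4]), array([275.3, 169. ])]
[-0.78895219  0.35352995  0.14582335]
```

```bash
python3 -m jog '[[0,0,0,0,0,0],[0,0,0,0,0,0]]'; python3 -c "
from station import workorder
print(workorder.job_done())"
```

```text
t: 22.4
eef_pos: [0.3636, 0.0016, 0.3375]
ee_rot: [-3.128, 0.022, 0.96]
force: [1.0, 0.1, -1.0]
width: 0.0617
the job is handed in; nothing more can be done
None
```

I handed in the job at 22.4 s, and my checks say it is done. The stapler is in the stand, hinge end first, and the leaf is pulled out and locked over it. The hand-in gave no verdict.

I gripped the stapler by the middle to lift it out and slide it partway in. I then gripped it again near the nose, pushed until it stopped, and let go. Finally I pulled the leaf out by the knob.

- **Stapler all the way in:** it stopped firmly at about 18 N and slipped roughly 6 mm in the grip. The top view put the nose about 41 to 43 mm in front of the leaf's edge, against 41 mm expected. The side view gave about 45 mm. I could not tell from the pictures how far the leaf was already out (0 to 5 mm), so a gap of a few mm at the back is possible. The stapler's centre was about 2 mm off the stand's centre line. After the leaf was pulled, the nose was within 1 pixel of where it had been.
- **Leaf locked:** it came out about 54.5 mm to its end stop. Pushing it back moved it only about 3 mm. The button shows as a light disc in the hole, but its height could not be measured in the pictures.
- **Things nearby:** the box and hand stamp match the start to within 0.1 pixel in the side view, and the tape measure is unchanged in the top view. My last top-view check of the box and stamp failed because the arm was in the way.
- **Arm:** it was well clear at the end, touching nothing, with only noise-level force readings.

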